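# Hold back the belt tensioner in a drive box

### The arm

A 7-joint arm with a two-finger parallel gripper is mounted at the origin on the work surface. World frame = base frame: x ahead of the robot, y to its left, z up, the work surface at z = 0. Lengths are in m, angles in rad, forces in N, time in s.
With the tool pointing down it reaches from about 0.4 to 0.85 m from the base axis. Payload 10.4 kg.
Tool frame: the origin (TCP) lies on the centre line of the jaws, within the pads' length; the fingertips stand 17 mm ahead of it and the grasp point (between the pads) lies 2 mm behind it; z points along the fingers, y is the line along which they close (so a half turn about z gives the same grasp; the last joint's range is limited). The gripper opens to 85 mm and grips with 20 to 120 N. Pads are 22 mm wide; open, the fingers measure 114 mm over their backs; the gripper's body (76 mm by 85 mm) begins 54 mm behind the grasp point. The pads swing forward as they close: fully open they stand 13 mm farther back than shut.
Start: joints at [-1.148, 0.332, -0.065, 1.46, 0.022, 1.35, -0.088], TCP at [0.269, 0.564, 0.248] pointing down, gripper open.
Joint ranges: [-2.6, 2.6], [-0.5, 2.12], [-1.47, 1.34], [0.16, 2.42], [-1.27, 4.41], [0.06, 2.06], [-2.6, 2.6]. Speed limits (rad/s): [2.22, 2.22, 2.79, 2.79, 3.14, 3.14, 3.14].

### API

Orientations are given as a unit quaternion [x, y, z, w].
In Python, from workcell import get_obs, optics, job gives the robot as it stands. The module is installed in compiled form; this text tells all that it offers.
- The arm moves only by the tool send_rows, never from a script. Its argument "plan" is a list that holds one entry, the list of rows, each a list of 7 numbers: the turn, a rotation vector about the tool's x, y, z in units of 1.5 rad (1.0 is 1.5 rad), then the shift along the tool's x, y, z in units of 20 cm (1.0 is 20 cm), then the opening, from 0 (shut) to 1 (fully open). A call has 1 to 20 rows; each row shifts and turns the commanded pose from where the row before left it, along the tool's axes as they then stand; what a row does not reach is not made up. A row lasts 1/12 s, in which the tool goes at most 41.7 mm and 7.16 degrees, less where a joint would pass 70% of its speed; a pose out of reach is approached as far as the arm can. A call with a number of a shift or a turn outside -1 to 1 is refused whole. A call with a gripper value outside its range is refused whole. The fingers move at their own pace and stop on an object; "squeeze" is the grip in N (left out, the last holds). Time passes only in rows, so rows that do not move let the fingers close. It gives the time, the measured TCP pose, the force, the opening and the grip force at its end, in the units of the state.
- get_obs(): the state, without advancing time (a new reading comes with each control period).
- optics.camera(name): name is "side" or "top"; returns the picture (400x640x3 uint8, red, green, blue); there is no depth.
- optics.get_calibration(name): a dict with "intrinsics" (3x3 intrinsics, pixels), "distortion" ([k1, k2, p1, p2, k3] as OpenCV has them; the pictures are not rectified), "world_from_camera" (4x4, takes a point from camera to world coordinates). Camera axes: x right, y up, looking along -z (the intrinsics and any distortion apply to the point x, -y, -z); pixel columns grow to the right and rows downward; lengths in m; the calibration is good to about 2 mm. A picture is of the moment at which its call begins. get_calibration takes no time and is no camera call.
- job.hand_in(): hands the job in; it is judged then, once.
The state is a dict: "clock": time; "joint_pos": joint angles; "joint_velocities": joint speeds; "tau": joint torques, N m; "position": TCP position; "ee_rot": TCP orientation; "ft_force": force on the tool from outside, world axes, zero at the start; "torque": the same for the moment, N m; "grip_width": opening from 0.0 (shut) to 1.0 (fully open); "grasp_force": force on a finger pad.
Only numpy, scipy, OpenCV 4.12 (cv2) and the standard library are available. Lean on these libraries where they do the work, as an engineer would, in place of code of your own. Each camera call takes 0.05 s, during which the arm holds its last target. There are 200 camera calls.

### The job

Lift the loose white lid off the grey drive box by its black knob and lay it, knob up and without dropping it, centred on the green mat. Then use the fingers to push the orange roller of the sprung tensioner arm back against its spring, past the click of the red ratchet pawl and on to nearly the end of its swing, and finish while still holding it there by your own push on the roller, so that a belt could be slipped on; do not disturb the other things on the bench.

Things in the scene. Friction and masses are not known exactly. Their poses are not given: they have to be found in the camera images.
- drive_box: Fixed grey open-topped box, 220 (x) x 180 (y) x 70 mm high, walls and floor 5 mm, lid on at the start. Origin: centre of its underside, on the bench. Holds the tensioner, and in its +x +y corner a motor with a small pulley (54 to 98 mm along x, 31 to 75 mm along y, 50 mm high). Yaw up to 0.5 rad either way.
- lid: Loose white lid, 0.2 to 0.45 kg: plate 226 x 186 x 4 mm over ribs 6 mm deep that sit inside the box walls with about 4 mm of play; a round black knob in the middle. Origin: centre of the underside of the ribs (plate's top 10 mm above it, knob's top 46 mm); 64 mm above the bench on the box, 3 mm above it on the mat. x is its long side, z up.
- lid_knob (a point): Middle of the knob's grip, on the lid's axis, 34 mm above the lid's origin and 24 mm above the top of its plate: head 30 mm across and 24 mm high (12 to 36 mm above the plate) on a stem 18 mm across and 12 mm high.
- mat: Green mat fixed on the bench, 240 (x) x 200 (y) x 3 mm thick, where the lid is laid. Origin: centre of its underside. The box and the mat may be on either side (left or right).
- pivot (a point): The tensioner arm's upright pivot axis in the box, at (-60, 5) mm in the box's frame, 19 mm above the bench; its axes are those of the box.
- tensioner (a joint): Swing of the arm about the pivot, rad. 0 = relaxed, the arm 0.35 rad clockwise (from above) of the box's +x; grows anticlockwise (roller pushed roughly to the box's +y) to the end stop at 0.80. Sprung back towards 0: about 3 N at the roller at 0, 12 N at 0.75, a little more while the tooth lifts the pawl. The pawl clicks in by about 0.51; let go after that, the arm rests there on the pawl.
- roller: Orange upright idler roller on the arm's end, 24 mm across, 43 mm high, turning freely on its own axis; its top is 64 mm above the bench. Origin: centre of its underside, 20.5 mm above the bench, 85 mm from the pivot axis; the arm's bar under it is up to 20 mm high. z up (its x and y spin with it). About 45 mm of free space behind it (the side it is pushed from) at the start.
- pawl (a joint): Red spring-loaded pawl slider, low in the box beside the pivot on the box's -y side; 0 = home, engaged with the tooth wheel; m outwards, about 0.006 while the tooth passes under it, then it snaps home to 0. Nothing needs to touch it.
- breaker_three: Bystander: white three-pole circuit breaker, 85 x 54 x 74 mm high, loose. Origin: centre of its underside.
- breaker_two: Bystander: white two-pole circuit breaker, 85 x 36 x 74 mm high, loose. Origin: centre of its underside.
- screwdriver: Bystander: yellow-handled screwdriver 190 mm long lying loose along its x, between box and mat. Origin near its middle, on the bench.
- junction_box: Bystander: closed white junction box, 104 x 104 x 51 mm high, loose. Origin: centre of its underside.
- wood_block: Bystander: wooden batten, 140 x 45 x 30 mm high, loose. Origin: centre of its underside.
- spanner: Bystander: steel spanner 180 mm long lying loose along its x. Origin near its middle, on the bench.

How it is judged:
By the outcome, as a careful person would: the job done as asked, in the order asked, and still so for the second after the job is handed in, while the arm keeps its last pose, push and grip.
It also fails if it takes over 56 s, if anything falls off the work surface, if the arm or the gripper's body presses on something with over 40 N, if the wrist force passes 120 N, or if a joint passes its speed limit or range.

## Working session

There is one attempt and no reset: what is moved stays moved. The work goes in short steps, Python scripts to look and compute and a tool call to move; the robot and the scene stay as the last step left them, time stands still between calls to the robot, and variables do not carry over. Pictures are saved under pics/ and viewed, at most 10 in all, crops included, and the job is handed in when it is done.

Besides the shell and the picture viewer there is one more tool, called as name(argument=value, ...) on one line, values as JSON. send_rows: Moves the arm, as the interface text tells. Its arguments: {"type":"object","properties":{"plan":{"type":"array"},"squeeze":{"type":"number"}},"required":["plan"]}

```bash
mkdir -p pics
python3 - <<'E'
from workcell import get_obs, optics
import cv2,numpy as np
for n in("top","side"):
    im=optics.camera(n); cv2.imwrite(f"pics/{n}0.png",im[:,:,::-1]); c=optics.get_calibration(n); print(n,c)
o=get_obs(); print(o)
E
```

```text
top {'intrinsics': array([[401.21631053,   0.        , 324.54923847],
       [  0.        , 401.21631053, 206.19806715],
       [  0.        ,   0.        ,   1.        ]]), 'distortion': array([-0.02961175,  0.        ,  0.        ,  0.        ,  0.        ]), 'world_from_camera': array([[-1.02714622e-03,  9.96131833e-01, -8.78653342e-02,
         4.08088631e-01],
       [-9.99967364e-01, -3.19027302e-04,  8.07280200e-03,
         8.29377430e-03],
       [ 8.01354361e-03,  8.78707585e-02,  9.96099650e-01,
         1.27907453e+00],
       [ 0.00000000e+00,  0.00000000e+00,  0.00000000e+00,
         1.00000000e+00]])}
side {'intrinsics': array([[405.7042182 ,   0.        , 323.90304312],
       [  0.        , 405.7042182 , 194.7984881 ],
       [  0.        ,   0.        ,   1.        ]]), 'distortion': array([-0.07989262,  0.        ,  0.        ,  0.        ,  0.        ]), 'world_from_camera': array([[ 0.94397095,  0.24109711, -0.22536866,  0.18705033],
       [-0.32955458,  0.72519753, -0.60455134, -0.83703903],
       [ 0.01768122,  0.64495018,  0.76402005,  1.13915467],
       [ 0.        ,  0.        ,  0.        ,  1.        ]])}
{'clock': 0.1, 'joint_pos': array([-1.14758404,  0.33282451, -0.06469259,  1.46087425,  0.02159494,
        1.34990496, -0.08853512]), 'joint_velocities': array([ 0.00028486, -0.00107175, -0.00052555, -0.00237717, -0.00075038,
        0.00029052,  0.00065381]), 'tau': array([ 1.17877837e-03, -6.26747561e+01,  4.91043320e-02, -3.92424738e+01,
        1.64115132e-02,  7.11779518e-03, -5.72095689e-05]), 'position': array([0.26935968, 0.56361839, 0.24757749]), 'ee_rot': array([ 2.21076284e-01,  9.75256297e-01, -6.47422207e-04, -1.17237065e-04]), 'ft_force': array([-0.55422986, -0.11310794, -0.33808254]), 'torque': array([-1.08261451e-02,  3.85266028e-05,  2.62586374e-02]), 'grasp_force': 0.0, 'grip_width': 1.000101494089059}
```

View pics/top0.png

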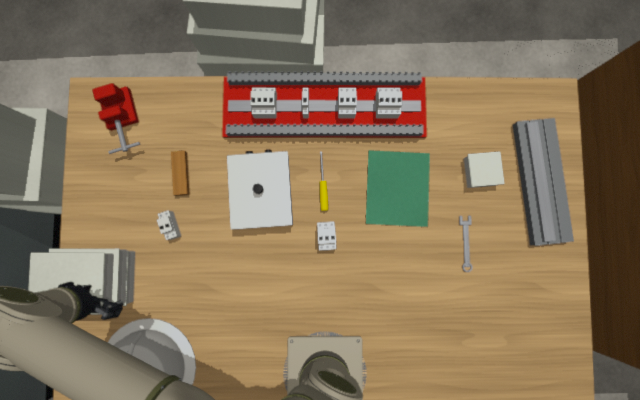

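View pics/side0.png

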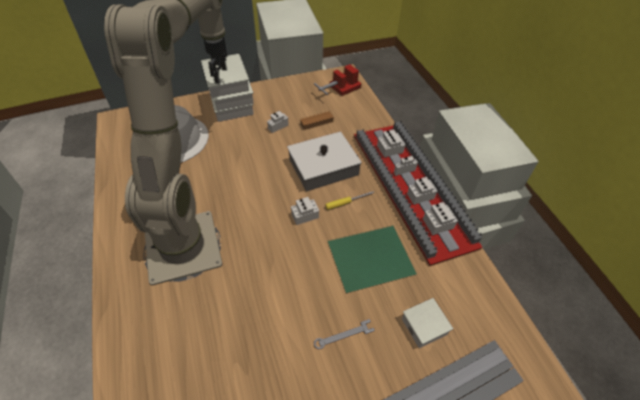

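The top view shows the lid at about (259,190) with its knob at (258,189). The mat is at about (398,188), the screwdriver at (323,185) between them, and a breaker at (326,236). The long sides of lid and mat run along world x.

```bash
cat > h.py <<'E'
from workcell import get_obs, optics
import cv2,numpy as np
from scipy.spatial.transform import Rotation as R
F=np.diag([1,-1,-1.])
def ray(n,px):
    c=optics.get_calibration(n); u=cv2.undistortPoints(np.float64(px).reshape(-1,1,2),c["intrinsics"],c["distortion"])[:,0]
    T=c["world_from_camera"]; return T[:3,3],np.c_[u[:,0],-u[:,1],-np.ones(len(u))]@T[:3,:3].T
def plane(n,px,z):
    o,d=ray(n,px); return o+d*((z-o[2])/d[:,2])[:,None]
def proj(n,P):
    c=optics.get_calibration(n);T=np.linalg.inv(c["world_from_camera"])
    p=(np.float64(P).reshape(-1,3)@T[:3,:3].T+T[:3,3])@F
    return cv2.projectPoints(p,np.zeros(3),np.zeros(3),c["intrinsics"],c["distortion"])[0][:,0]
def rect(n,mask,z):
    cs,_=cv2.findContours(mask.astype(np.uint8),cv2.RETR_EXTERNAL,cv2.CHAIN_APPROX_NONE)
    k=max(cs,key=cv2.contourArea); w=plane(n,k[:,0].astype(float),z)
    r=cv2.minAreaRect((w[:,:2]*1000).astype(np.float32)); return r
E
python3 - <<'E'
from h import *
for n,box,mb in(("top",(220,145,300,238),(355,140,440,235)),("side",(280,125,365,192),(320,220,420,295))):
    im=cv2.imread(f"pics/{n}0.png"); hsv=cv2.cvtColor(im,cv2.COLOR_BGR2HSV)
    roi=lambda b:np.pad(np.ones((b[3]-b[1],b[2]-b[0]),bool),((b[1],400-b[3]),(b[0],640-b[2])))
    white=(hsv[...,1]<40)&(hsv[...,2]>150)&roi(box)
    green=(hsv[...,0]>60)&(hsv[...,0]<95)&(hsv[...,1]>80)&roi(mb)
    print(n,"lid",rect(n,white,.074),"mat",rect(n,green,.003))
    w2=cv2.morphologyEx(white.astype(np.uint8),cv2.MORPH_CLOSE,np.ones((25,25)))
    dark=(hsv[...,2]<60)&roi((245,175,270,200) if n=="top" else (312,142,335,165))
    ys,xs=np.nonzero(dark); print("knob px",xs.min(),xs.max(),ys.min(),ys.max(),xs.mean(),ys.mean(), plane(n,[[xs.mean(),ys.mean()]],.098))
q=get_obs()["ee_rot"]; print(R.from_quat(q).as_matrix().round(3))
E
```

```text
top lid ((565.2138061523438, 197.29559326171875), (226.55734252929688, 185.40159606933594), 4.070235729217529) mat ((580.0096435546875, -236.38986206054688), (195.78248596191406, 235.2954864501953), 87.23210906982422)
knob px 254 262 185 192 257.6551724137931 188.5344827586207 [[0.56491729 0.19704303 0.098     ]]
side lid ((565.8115844726562, 196.4459228515625), (223.872314453125, 182.78550720214844), 4.33430814743042) mat ((579.6838989257812, -237.41937255859375), (187.0275421142578, 227.73388671875), 87.31576538085938)
knob px 321 325 146 154 323.1470588235294 149.73529411764707 [[0.56362523 0.19426763 0.098     ]]
[[-0.902  0.431 -0.001]
 [ 0.431  0.902 -0.001]
 [-0.    -0.001 -1.   ]]
```

send_rows(plan=[[[0, 0, 0.0781, 0, 0, 0, 1], [0, 0, 0.0781, 0, 0, 0, 1], [0, 0, 0.0781, 0, 0, 0, 1], [0, 0, 0.0781, 0, 0, 0, 1], [0, 0, 0.0781, 0, 0, 0, 1], [0, 0, 0.0781, 0, 0, 0, 1], [0, 0, 0.0781, 0, 0, 0, 1], [0, 0, 0.0781, 0, 0, 0, 1], [0, 0, 0.0781, 0, 0, 0, 1], [0, 0, 0, -0.12, 0.084, 0, 1], [0, 0, 0, -0.12, 0.084, 0, 1], [0, 0, 0, -0.12, 0.084, 0, 1], [0, 0, 0, -0.12, 0.084, 0, 1], [0, 0, 0, -0.12, 0.084, 0, 1], [0, 0, 0, -0.12, 0.084, 0, 1], [0, 0, 0, -0.12, 0.084, 0, 1], [0, 0, 0, -0.12, 0.084, 0, 1]]], squeeze=60)

```text
clock: 1.52
position: [0.4177, 0.3805, 0.248]
ee_rot: [0.682, 0.732, -0.0, -0.0]
ft_force: [-0.2, 0.6, 0.0]
grip_width: 1.003
grasp_force: 0.0
```

```bash
cat >> h.py <<'E'
def st(tx=None,ty=None,tz=None,yaw=None):
    o=get_obs(); M=R.from_quat(o["ee_rot"]).as_matrix(); p=o["position"]; a=np.degrees(np.arctan2(M[1,1],M[0,1]))
    print("t",o["clock"],"p",p.round(4),"toolY deg",a.round(2),"z",M[:,2].round(3),"F",o["ft_force"].round(1),"grip",round(o["grip_width"],3),round(o["grasp_force"],1),"q",o["joint_pos"].round(2))
    if tx is not None: print("shift units",(M.T@(np.array([tx,ty,tz])-p)/.2).round(4))
    if yaw is not None: print("turn z units",round(np.radians(a-yaw)/1.5,4))
E
python3 -c "
from h import *
st(.565,.197,.15,4.07)"
```

```text
t 1.5167 p [0.4177 0.3805 0.248 ] toolY deg 4.05 z [-0. -0. -1.] F [-0.2  0.6  0. ] grip 1.003 0.0 q [-1.    0.2   0.2   1.64 -0.04  1.31 -0.72]
shift units [-0.9673  0.6702  0.4901]
turn z units -0.0002
```

send_rows(plan=[[[0, 0, 0, -0.121, 0.0838, 0, 1], [0, 0, 0, -0.121, 0.0838, 0, 1], [0, 0, 0, -0.121, 0.0838, 0, 1], [0, 0, 0, -0.121, 0.0838, 0, 1], [0, 0, 0, -0.121, 0.0838, 0, 1], [0, 0, 0, -0.121, 0.0838, 0, 1], [0, 0, 0, -0.121, 0.0838, 0, 1], [0, 0, 0, -0.121, 0.0838, 0, 1], [0, 0, 0, 0, 0, 0.12, 1], [0, 0, 0, 0, 0, 0.12, 1], [0, 0, 0, 0, 0, 0.12, 1], [0, 0, 0, 0, 0, 0.12, 1], [0, 0, 0, 0, 0, 0, 1], [0, 0, 0, 0, 0, 0, 1], [0, 0, 0, 0, 0, 0, 1]]])

```text
clock: 2.77
position: [0.5651, 0.1984, 0.1537]
ee_rot: [0.682, 0.732, 0.001, 0.0]
ft_force: [0.1, -0.8, -0.2]
grip_width: 0.999
grasp_force: 0.0
```

```bash
python3 -c "
from h import *
st(.565,.197,.098,4.07)
im=optics.camera('side');cv2.imwrite('pics/s1.png',cv2.resize(im[90:230,240:400,::-1],(640,560),interpolation=cv2.INTER_CUBIC))"
```

```text
t 2.7667 p [0.5651 0.1984 0.1537] toolY deg 4.05 z [ 0.001  0.001 -1.   ] F [ 0.1 -0.8 -0.2] grip 0.999 0.0 q [-0.69  0.35  0.34  1.67 -0.13  1.14 -0.25]
shift units [-0.0072 -0.0013  0.2784]
turn z units -0.0003
```

View pics/s1.png

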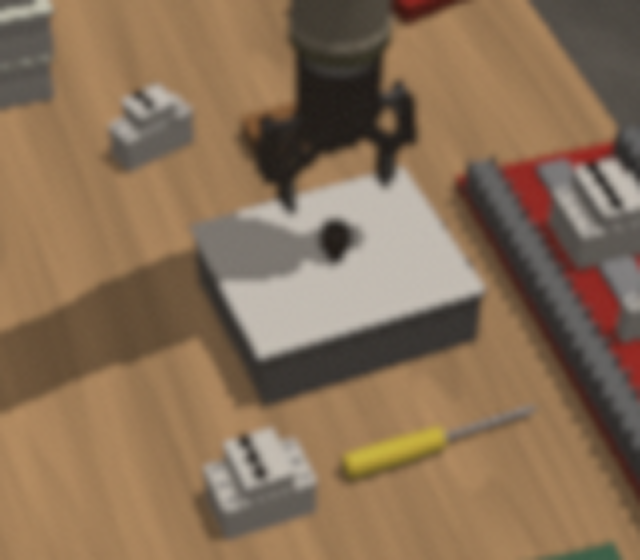

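The crop shows the open fingers either side of the knob, which is at crop (335,240), and nothing in the way. I'll go down and grip.

send_rows(plan=[[[0, 0, 0, -0.007, 0, 0.046, 1], [0, 0, 0, 0, 0, 0.046, 1], [0, 0, 0, 0, 0, 0.046, 1], [0, 0, 0, 0, 0, 0.046, 1], [0, 0, 0, 0, 0, 0.046, 1], [0, 0, 0, 0, 0, 0.046, 1], [0, 0, 0, 0, 0, 0, 1], [0, 0, 0, 0, 0, 0, 0], [0, 0, 0, 0, 0, 0, 0], [0, 0, 0, 0, 0, 0, 0], [0, 0, 0, 0, 0, 0, 0], [0, 0, 0, 0, 0, 0, 0], [0, 0, 0, 0, 0, 0, 0], [0, 0, 0, 0, 0, 0, 0], [0, 0, 0, 0, 0, 0, 0], [0, 0, 0, 0, 0, 0, 0]]], squeeze=60)

```text
clock: 4.15
position: [0.5651, 0.197, 0.0979]
ee_rot: [0.682, 0.732, 0.001, 0.0]
ft_force: [-0.6, -0.1, 5.4]
grip_width: 0.332
grasp_force: 59.2
```

```bash
python3 -c "
from h import *
st(.565,.197,.098,4.07)"
```

```text
t 4.15 p [0.5651 0.197  0.0979] toolY deg 4.05 z [ 0.001  0.001 -1.   ] F [-0.6 -0.1  5.4] grip 0.332 59.2 q [-0.68  0.41  0.33  1.72 -0.15  1.04 -0.23]
shift units [-0.0002 -0.0005 -0.0006]
turn z units -0.0003
```

send_rows(plan=[[[0, 0, 0, 0, 0, -0.01, 0], [0, 0, 0, 0, 0, -0.02, 0], [0, 0, 0, 0, 0, -0.03, 0], [0, 0, 0, 0, 0, -0.04, 0], [0, 0, 0, 0, 0, -0.05, 0], [0, 0, 0, 0, 0, -0.06, 0], [0, 0, 0, 0, 0, -0.07, 0], [0, 0, 0, 0, 0, -0.07, 0], [0, 0, 0, 0, 0, -0.06, 0], [0, 0, 0, 0, 0, -0.05, 0], [0, 0, 0, 0, 0, -0.04, 0], [0, 0, 0, 0, 0, -0.02, 0], [0, 0, 0, 0, 0, 0, 0], [0, 0, 0, 0, 0, 0, 0]]])

```text
clock: 5.32
position: [0.5645, 0.1968, 0.2008]
ee_rot: [0.682, 0.732, -0.0, -0.0]
ft_force: [0.2, -0.4, -4.2]
grip_width: 0.336
grasp_force: 59.3
```

```bash
python3 -c "
from h import *
st(.580,-.237,.20,-2.8)
im=optics.camera('side');cv2.imwrite('pics/s2.png',cv2.resize(im[60:230,240:440,::-1],(640,544),interpolation=cv2.INTER_CUBIC))"
```

```text
t 5.3167 p [0.5645 0.1968 0.2008] toolY deg 4.05 z [-0. -0. -1.] F [ 0.2 -0.4 -4.2] grip 0.336 59.3 q [-0.7   0.31  0.35  1.62 -0.11  1.24 -0.26]
shift units [-2.1692 -0.0758  0.0042]
turn z units 0.0797
```

View pics/s2.png

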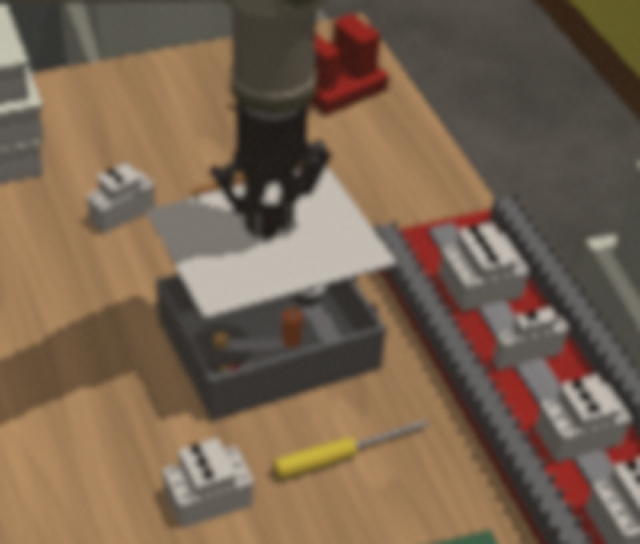

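The lid hangs level in the grip, and the orange roller shows in the open box at crop (291,327). Next is the move across to the mat.

send_rows(plan=[[[0, 0, 0, -0.03, -0.0038, 0, 0], [0, 0, 0, -0.06, -0.0038, 0, 0], [0, 0, 0, -0.09, -0.0038, 0, 0], [0, 0, 0, -0.129, -0.0038, 0, 0], [0, 0, 0, -0.129, -0.0038, 0, 0], [0, 0, 0, -0.129, -0.0038, 0, 0], [0, 0, 0, -0.129, -0.0038, 0, 0], [0, 0, 0, -0.129, -0.0038, 0, 0], [0, 0, 0, -0.129, -0.0038, 0, 0], [0, 0, 0, -0.129, -0.0038, 0, 0], [0, 0, 0, -0.129, -0.0038, 0, 0], [0, 0, 0, -0.129, -0.0038, 0, 0], [0, 0, 0, -0.129, -0.0038, 0, 0], [0, 0, 0, -0.129, -0.0038, 0, 0], [0, 0, 0, -0.129, -0.0038, 0, 0], [0, 0, 0, -0.129, -0.0038, 0, 0], [0, 0, 0, -0.129, -0.0038, 0, 0], [0, 0, 0, -0.09, -0.0038, 0, 0], [0, 0, 0, -0.06, -0.0038, 0, 0], [0, 0, 0, -0.03, -0.0038, 0, 0]]])

```text
clock: 7.03
position: [0.5789, -0.2391, 0.2008]
ee_rot: [0.683, 0.731, -0.001, -0.0]
ft_force: [0.1, -0.3, -3.3]
grip_width: 0.332
grasp_force: 59.4
```

send_rows(plan=[[[0, 0, 0.02, 0, 0, 0, 0], [0, 0, 0.02, 0, 0, 0, 0], [0, 0, 0.02, 0, 0, 0, 0], [0, 0, 0.02, 0, 0, 0, 0], [0, 0, 0, 0, 0, 0, 0], [0, 0, 0, 0, 0, 0, 0], [0, 0, 0, 0, 0, 0, 0]]])

```text
clock: 7.62
position: [0.58, -0.2359, 0.201]
ee_rot: [0.724, 0.69, 0.0, -0.0]
ft_force: [-1.1, -0.6, -2.5]
grip_width: 0.336
grasp_force: 59.2
```

Run:
```python
from h import *
st(.580,-.237,.06,-2.8)
z=.2-.098+.074+get_obs()["position"][2]-.2
for n,b in(("top",(330,100,480,260)),("side",(280,130,480,330))):
    im=optics.camera(n); cv2.imwrite(f"pics/{n}3.png",im[:,:,::-1])
    hsv=cv2.cvtColor(im,cv2.COLOR_RGB2HSV); m=np.zeros((400,640),bool); m[b[1]:b[3],b[0]:b[2]]=1
    print(n,z,rect(n,(hsv[...,1]<40)&(hsv[...,2]>120)&m,z))
a=cv2.imread("pics/top3.png")[120:260,200:450]; cv2.imwrite("pics/t3c.png",cv2.resize(a,(800,448)))
```

```text
t 7.6167 p [ 0.58   -0.2359  0.201 ] toolY deg -2.74 z [-0.  0. -1.] F [-1.1 -0.6 -2.5] grip 0.336 59.2 q [-0.14  0.4   0.59  1.55 -0.23  1.26  0.44]
shift units [-5.90e-03  3.00e-04  7.05e-01]
turn z units 0.0007
top 0.17699755679420986 ((581.9752807617188, -205.5940704345703), (126.90843200683594, 227.15362548828125), 86.97388458251953)
side 0.17699755679420986 ((581.2898559570312, -236.95950317382812), (185.75343322753906, 229.94515991210938), 86.59563446044922)
```

View pics/t3c.png

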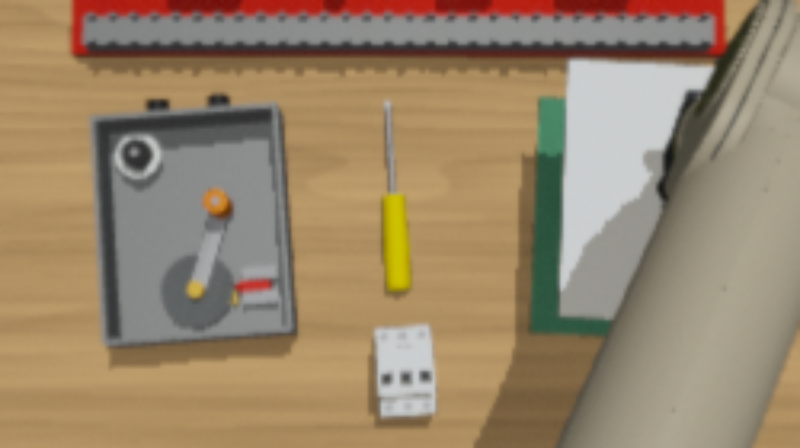

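The lid hangs centred over the mat, its side-view centre at (581,-237) mm. The top view shows the inside of the box: roller at crop (217,203), pivot at (196,289). Now I'll lower the lid.

send_rows(plan=[[[0, 0, 0, -0.004, 0, 0.02, 0], [0, 0, 0, 0, 0, 0.04, 0], [0, 0, 0, 0, 0, 0.06, 0], [0, 0, 0, 0, 0, 0.08, 0], [0, 0, 0, 0, 0, 0.08, 0], [0, 0, 0, 0, 0, 0.08, 0], [0, 0, 0, 0, 0, 0.08, 0], [0, 0, 0, 0, 0, 0.08, 0], [0, 0, 0, 0, 0, 0.08, 0], [0, 0, 0, 0, 0, 0.06, 0], [0, 0, 0, 0, 0, 0.05, 0], [0, 0, 0, 0, 0, 0.03, 0], [0, 0, 0, 0, 0, 0.02, 0], [0, 0, 0, 0, 0, 0.02, 0], [0, 0, 0, 0, 0, 0, 0], [0, 0, 0, 0, 0, 0, 0], [0, 0, 0, 0, 0, 0, 0]]])

```text
clock: 9.13
position: [0.5804, -0.2373, 0.0457]
ee_rot: [0.724, 0.689, 0.0, 0.0]
ft_force: [-0.6, -0.5, -3.0]
grip_width: 0.334
grasp_force: 59.4
```

Run:
```python
from h import *
st(.580,-.237,.0369,-2.8)
im=cv2.imread("pics/top3.png"); hsv=cv2.cvtColor(im,cv2.COLOR_BGR2HSV)
m=np.zeros((400,640),bool); m[153:229,225:296]=1
g=(hsv[...,1]<60)&m
print("box",rect("top",g,.07))
for nm,mm,z in(("roller",(hsv[...,0]>5)&(hsv[...,0]<18)&(hsv[...,1]>190),.064),):
    r=np.zeros((400,640),bool); r[172:200,258:280]=1
    ys,xs=np.nonzero(mm&r); print(nm,len(xs),xs.mean(),ys.mean(),plane("top",[[xs.mean(),ys.mean()]],z))
c=np.array([.565,.197]);
for off in((.565,.197,.071),):
    a=off[2]; Rm=np.array([[np.cos(a),-np.sin(a)],[np.sin(a),np.cos(a)]])
    f=lambda x,y,z:[*(c+Rm@[x,y]),z]
    print("pred px rim corners",proj("top",[f(sx*.11,sy*.09,.07) for sx in(1,-1) for sy in(1,-1)]).round(1).tolist(),"roller",proj("top",f(.0198,-.0241,.064)).round(1),"pivot",proj("top",f(-.06,.005,.03)).round(1))
    print("roller world",f(.0198,-.0241,.064))
```

```text
t 9.1333 p [ 0.5804 -0.2373  0.0457] toolY deg -2.83 z [ 0.001 -0.    -1.   ] F [-0.6 -0.5 -3. ] grip 0.334 59.4 q [-0.08  0.57  0.52  1.68 -0.33  0.98  0.5 ]
shift units [ 0.0012 -0.0019  0.0439]
turn z units -0.0003
box ((567.8515625, 195.78900146484375), (226.2813720703125, 183.4485626220703), 4.300050735473633)
roller 24 267.9166666666667 183.54166666666666 [[0.58479029 0.17134632 0.064     ]]
pred px rim corners [[227.7, 156.2], [286.4, 152.1], [231.4, 228.0], [291.1, 223.8]] roller [[266.9 183. ]] pivot [[260.6 210.5]]
roller world [np.float64(0.5864597778142369), np.float64(0.17436533772808654), 0.064]
```

send_rows(plan=[[[0, 0, 0, 0, 0, 0.015, 0], [0, 0, 0, 0, 0, 0.01, 0], [0, 0, 0, 0, 0, 0.01, 0], [0, 0, 0, 0, 0, 0.005, 0], [0, 0, 0, 0, 0, 0.003, 0], [0, 0, 0, 0, 0, 0, 0], [0, 0, 0, 0, 0, 0, 0], [0, 0, 0, 0, 0, 0, 0]]])

```text
clock: 9.8
position: [0.5799, -0.237, 0.0369]
ee_rot: [0.724, 0.689, 0.0, -0.0]
ft_force: [-4.3, 2.4, 6.8]
grip_width: 0.335
grasp_force: 60.2
```

```bash
python3 -c "
from h import *
st(.580,-.237,.0369,-2.8)"
```

```text
t 9.8 p [ 0.5799 -0.237   0.0369] toolY deg -2.83 z [-0.     0.001 -1.   ] F [-4.3  2.4  6.8] grip 0.335 60.2 q [-0.08  0.58  0.52  1.68 -0.33  0.97  0.51]
shift units [0.0002 0.0007 0.    ]
turn z units -0.0003
```

Contact on the mat at the expected height. I'll release and rise.

send_rows(plan=[[[0, 0, 0, 0, 0, 0, 0.5], [0, 0, 0, 0, 0, 0, 0.6], [0, 0, 0, 0, 0, 0, 0.8], [0, 0, 0, 0, 0, 0, 0.9], [0, 0, 0, 0, 0, 0, 0.9], [0, 0, 0, 0, 0, 0, 0.9], [0, 0, 0, 0, 0, 0, 0.9], [0, 0, 0, 0, 0, -0.03, 0.9], [0, 0, 0, 0, 0, -0.06, 0.9], [0, 0, 0, 0, 0, -0.1, 0.9], [0, 0, 0, 0, 0, -0.1, 0.9], [0, 0, 0, 0, 0, -0.1, 0.9], [0, 0, 0, 0, 0, -0.1, 0.9], [0, 0, 0, 0, 0, -0.1, 0.9], [0, 0, 0, 0, 0, -0.1, 0.9], [0, 0, 0, 0, 0, -0.1, 0.9], [0, 0, 0, 0, 0, 0, 0]]])

```text
clock: 11.22
position: [0.5816, -0.2383, 0.2001]
ee_rot: [0.725, 0.689, 0.002, 0.003]
ft_force: [-0.3, -0.1, 1.5]
grip_width: 0.776
grasp_force: 0.0
```

Run:
```python
from h import *
c=np.array([.564,.1955]);a=np.radians(4.15); Rm=np.array([[np.cos(a),-np.sin(a)],[np.sin(a),np.cos(a)]])
t=c+Rm@[.021,-.0605]; print("target",t)
st(*t,.2,4.15)
im=optics.camera("side"); cv2.imwrite("pics/side4.png",im[:,:,::-1])
hsv=cv2.cvtColor(im,cv2.COLOR_RGB2HSV); m=np.zeros((400,640),bool); m[215:300,320:425]=1
print(rect("side",(hsv[...,1]<40)&(hsv[...,2]>120)&m,.013))
cv2.imwrite("pics/s4.png",cv2.resize(im[100:320,260:480,::-1],(600,600)))
```

```text
target [0.58932319 0.13667836]
t 11.2167 p [ 0.5816 -0.2383  0.2001] toolY deg -2.86 z [ 0.007 -0.002 -1.   ] F [-0.3 -0.1  1.5] grip 0.776 0.0 q [-0.13  0.4   0.59  1.55 -0.23  1.25  0.44]
shift units [ 1.8744 -0.0548 -0.0025]
turn z units -0.0816
((579.7616577148438, -237.58135986328125), (187.9059600830078, 228.38014221191406), 87.05353546142578)
```

View pics/s4.png

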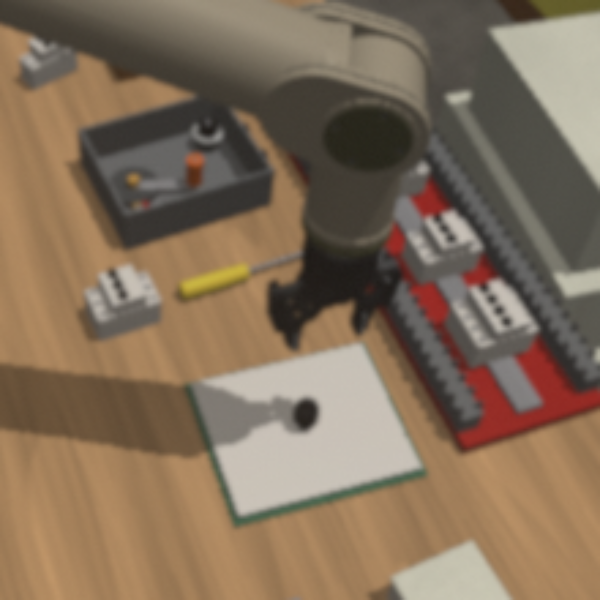

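The lid lies knob-up and centred on the mat, measured at (579.8,-237.6) mm against the mat's (580,-237). Now to the box with the fingers shut.

send_rows(plan=[[[0, 0, -0.0408, 0, 0, 0, 0], [0, 0, -0.0408, 0, 0, 0, 0], [0, 0, 0, 0.06, 0.0102, 0, 0], [0, 0, 0, 0.1, 0.0102, 0, 0], [0, 0, 0, 0.119, 0.0102, 0, 0], [0, 0, 0, 0.119, 0.0102, 0, 0], [0, 0, 0, 0.119, 0.0102, 0, 0], [0, 0, 0, 0.119, 0.0102, 0, 0], [0, 0, 0, 0.119, 0.0102, 0, 0], [0, 0, 0, 0.119, 0.0102, 0, 0], [0, 0, 0, 0.119, 0.0102, 0, 0], [0, 0, 0, 0.119, 0.0102, 0, 0], [0, 0, 0, 0.119, 0.0102, 0, 0], [0, 0, 0, 0.119, 0.0102, 0, 0], [0, 0, 0, 0.119, 0.0102, 0, 0], [0, 0, 0, 0.119, 0.0102, 0, 0], [0, 0, 0, 0.119, 0.0102, 0, 0], [0, 0, 0, 0.1, 0.0102, 0, 0], [0, 0, 0, 0.06, 0.0102, 0, 0], [0, 0, 0, 0, 0, 0, 0]]])

```text
clock: 12.93
position: [0.5866, 0.1418, 0.1941]
ee_rot: [0.68, 0.734, 0.0, -0.001]
ft_force: [0.6, 0.4, 0.9]
grip_width: 0.002
grasp_force: 0.0
```

send_rows(plan=[[[0, 0, 0, 0, 0, 0.06, 0], [0, 0, 0, 0, 0, 0.06, 0], [0, 0, 0, 0, 0, 0.06, 0], [0, 0, 0, 0, 0, 0.06, 0], [0, 0, 0, 0, 0, 0.06, 0], [0, 0, 0, 0, 0, 0.06, 0], [0, 0, 0, 0, 0, 0, 0], [0, 0, 0, 0, 0, 0, 0], [0, 0, 0, 0, 0, 0, 0]]])

```text
clock: 13.68
position: [0.5877, 0.1378, 0.1229]
ee_rot: [0.681, 0.732, 0.0, 0.0]
ft_force: [-0.1, 0.7, 0.2]
grip_width: 0.002
grasp_force: 0.0
```

Run:
```python
from h import *
st(.5893,.1367,.052,4.15)
im=optics.camera("side"); cv2.imwrite("pics/s5.png",cv2.resize(im[100:220,260:400,::-1],(700,600),interpolation=cv2.INTER_CUBIC))
im=optics.camera("top"); cv2.imwrite("pics/t5.png",im[:,:,::-1])
```

```text
t 13.6833 p [0.5877 0.1378 0.1229] toolY deg 4.18 z [ 0.001  0.    -1.   ] F [-0.1  0.7  0.2] grip 0.002 0.0 q [-0.62  0.4   0.39  1.69 -0.16  1.09 -0.11]
shift units [-0.0061  0.0075  0.3546]
turn z units 0.0003
```

View pics/s5.png

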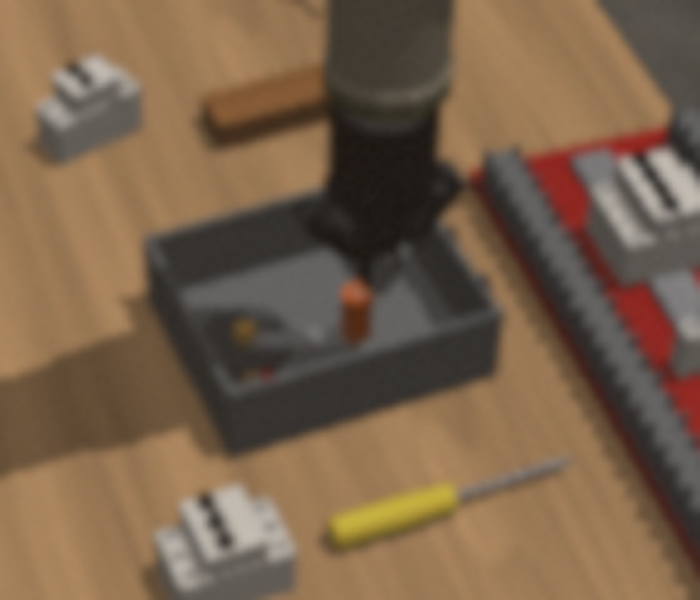

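The shut fingers are above the box at crop (365,265), with the roller at (355,310). Before going in I'll check the roller's position by triangulating from both views.

Run:
```python
from h import *
C=[]
for n,f,b in(("side","side4",(300,140,350,180)),("top","top3",(258,172,280,200))):
    im=cv2.imread(f"pics/{f}.png"); hsv=cv2.cvtColor(im,cv2.COLOR_BGR2HSV)
    m=((hsv[...,0]<20)&(hsv[...,1]>120)&(hsv[...,2]>60)); r=np.zeros_like(m); r[b[1]:b[3],b[0]:b[2]]=1; m&=r
    nn,l,s,ce=cv2.connectedComponentsWithStats(m.astype(np.uint8)); i=1+s[1:,4].argmax(); print(f,s[i],ce[i])
    a=np.radians(4.15)
    for cx,cy in((.564,.1955),):
        c=np.array([cx,cy])+np.array([[np.cos(a),-np.sin(a)],[np.sin(a),np.cos(a)]])@[.0198,-.0241]
        th=np.linspace(0,6.28,40); P=np.array([[c[0]+.012*np.cos(t),c[1]+.012*np.sin(t),z] for t in th for z in(.0205,.0635)])
        p=proj(n,P).astype(np.float32); h=cv2.convexHull(p); M=cv2.moments(h); print("pred c",c,"bbox",p.min(0),p.max(0)-p.min(0),"cent",M["m10"]/M["m00"],M["m01"]/M["m00"])
    for d in((.01,0,0),(0,.01,0)): print(d,(proj(n,[c[0]+d[0],c[1]+d[1],.04])-proj(n,[*c,.04])).round(2))
```

```text
side4 [329 156   6  12  57] [331.07017544 161.31578947]
pred c [0.58549215 0.17289607] bbox [326.91177 156.66994] [ 6.649536 12.486557] cent 330.2006188430875 162.88852965039172
(0.01, 0, 0) [[ 2.47 -0.59]]
(0, 0.01, 0) [[-0.89 -1.78]]
top3 [264 179   8   9  51] [267.62745098 183.17647059]
pred c [0.58549215 0.17289607] bbox [263.50827 179.44968] [9.532715  9.6076355] cent 268.28064956506677 184.2580711300847
(0.01, 0, 0) [[ 0.04 -3.18]]
(0, 0.01, 0) [[-3.21  0.  ]]
```

send_rows(plan=[[[0, 0, 0, 0, 0.013, 0.04, 0], [0, 0, 0, 0, 0, 0.05, 0], [0, 0, 0, 0, 0, 0.05, 0], [0, 0, 0, 0, 0, 0.05, 0], [0, 0, 0, 0, 0, 0.05, 0], [0, 0, 0, 0, 0, 0.05, 0], [0, 0, 0, 0, 0, 0.04, 0], [0, 0, 0, 0, 0, 0.025, 0], [0, 0, 0, 0, 0, 0, 0], [0, 0, 0, 0, 0, 0, 0]]])

```text
clock: 14.62
position: [0.5899, 0.138, 0.0514]
ee_rot: [0.681, 0.732, -0.0, -0.0]
ft_force: [0.3, 1.0, -0.7]
grip_width: 0.002
grasp_force: 0.0
```

```bash
cat >> h.py <<'E'
def bx(p,c=(.565,.197),a=np.radians(4.1)):
    return np.array([[np.cos(a),np.sin(a)],[-np.sin(a),np.cos(a)]])@(np.array(p[:2])-c)*1000
E
python3 -c "
from h import *
st(.5903,.1382,.052,4.15); print(bx(get_obs()['position']))"
```

```text
t 14.6167 p [0.5899 0.138  0.0514] toolY deg 4.18 z [-0. -0. -1.] F [ 0.3  1.  -0.7] grip 0.002 0.0 q [-0.59  0.49  0.36  1.73 -0.2   0.96 -0.08]
shift units [ 0.001  0.002 -0.003]
turn z units 0.0004
[ 20.63714796 -60.6636403 ]
```

send_rows(plan=[[[0, 0, 0, 0.02, 0, 0, 0], [0, 0, 0, 0.02, 0, 0, 0], [0, 0, 0, 0.015, 0, 0, 0], [0, 0, 0, 0, 0, 0, 0], [0, 0, 0, 0, 0, 0, 0], [0, 0, 0, 0, 0, 0, 0]]])

```text
clock: 15.12
position: [0.5892, 0.149, 0.0516]
ee_rot: [0.681, 0.732, 0.0, 0.0]
ft_force: [-0.9, 0.4, 0.3]
grip_width: -0.001
grasp_force: 0.0
```

send_rows(plan=[[[0, 0, 0, 0.01, 0, 0, 0], [0, 0, 0, 0, 0, 0, 0], [0, 0, 0, 0, 0, 0, 0], [0, 0, 0, 0, 0, 0, 0]]])

```text
clock: 15.45
position: [0.589, 0.1509, 0.0515]
ee_rot: [0.681, 0.732, 0.0, -0.0]
ft_force: [0.7, -0.4, 0.6]
grip_width: 0.0
grasp_force: 0.0
```

send_rows(plan=[[[0, 0, 0, 0.01, 0, 0, 0], [0, 0, 0, 0, 0, 0, 0], [0, 0, 0, 0, 0, 0, 0], [0, 0, 0, 0, 0, 0, 0]]])

```text
clock: 15.78
position: [0.5888, 0.153, 0.0515]
ee_rot: [0.681, 0.732, 0.0, -0.0]
ft_force: [-0.8, -0.2, 0.5]
grip_width: -0.002
grasp_force: 0.0
```

send_rows(plan=[[[0, 0, 0, 0.01, 0, 0, 0], [0, 0, 0, 0, 0, 0, 0], [0, 0, 0, 0, 0, 0, 0], [0, 0, 0, 0, 0, 0, 0]]])

```text
clock: 16.12
position: [0.5888, 0.1544, 0.0515]
ee_rot: [0.681, 0.732, -0.0, 0.0]
ft_force: [0.4, -3.5, 0.2]
grip_width: 0.003
grasp_force: 1.7
```

send_rows(plan=[[[0, 0, 0, 0.01, 0, 0, 0], [0, 0, 0, 0, 0, 0, 0], [0, 0, 0, 0, 0, 0, 0], [0, 0, 0, 0, 0, 0, 0]]])

```text
clock: 16.45
position: [0.5886, 0.1566, 0.0515]
ee_rot: [0.681, 0.732, -0.0, 0.0]
ft_force: [-0.6, -5.8, 1.1]
grip_width: -0.0
grasp_force: 2.5
```

send_rows(plan=[[[0, 0, 0, 0.02, 0, 0, 0], [0, 0, 0, 0.02, 0, 0, 0], [0, 0, 0, 0.02, 0, 0, 0], [0, 0, 0, 0.02, 0, 0, 0], [0, 0, 0, 0.02, 0, 0, 0], [0, 0, 0, 0.02, 0, 0, 0], [0, 0, 0, 0.02, 0, 0, 0], [0, 0, 0, 0, 0, 0, 0], [0, 0, 0, 0, 0, 0, 0]]])

```text
clock: 17.2
position: [0.5865, 0.1841, 0.0514]
ee_rot: [0.681, 0.732, -0.0, 0.0]
ft_force: [0.1, -6.2, 2.1]
grip_width: 0.002
grasp_force: 3.2
```

send_rows(plan=[[[0, 0, 0, 0.02, 0, 0, 0], [0, 0, 0, 0.02, 0, 0, 0], [0, 0, 0, 0.02, 0, 0, 0], [0, 0, 0, 0.02, 0, 0, 0], [0, 0, 0, 0.02, 0, 0, 0], [0, 0, 0, 0.02, 0, 0, 0], [0, 0, 0, 0, 0, 0, 0], [0, 0, 0, 0, 0, 0, 0], [0, 0, 0, 0, 0, 0, 0]]])

```text
clock: 17.95
position: [0.5851, 0.2064, 0.0514]
ee_rot: [0.681, 0.732, -0.001, 0.001]
ft_force: [1.1, -11.4, 2.3]
grip_width: 0.002
grasp_force: 5.4
```

```bash
python3 -c "
from h import *
st(); print(bx(get_obs()['position']))
im=optics.camera('side'); cv2.imwrite('pics/s6.png',cv2.resize(im[100:220,260:400,::-1],(700,600),interpolation=cv2.INTER_CUBIC))"
```

```text
t 17.95 p [0.5851 0.2064 0.0514] toolY deg 4.08 z [-0.    -0.003 -1.   ] F [  1.1 -11.4   2.3] grip 0.002 5.4 q [-0.68  0.52  0.35  1.69 -0.2   0.98 -0.2 ]
[20.68038929  7.89214514]
```

View pics/s6.png

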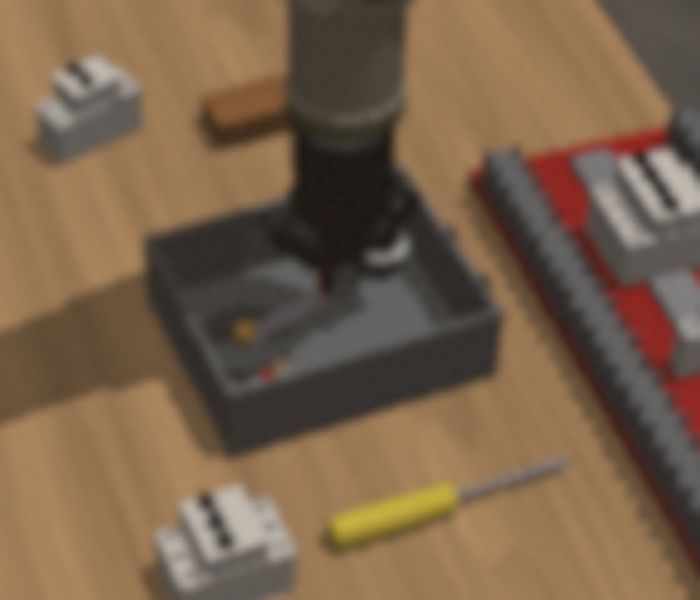

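The roller is still against the fingers, at crop (323,280), and the arm has swung to about 0.63 rad by the TCP position. The last few millimetres I'll do slowly.

send_rows(plan=[[[0, 0, 0, 0.01, 0, 0, 0], [0, 0, 0, 0.01, 0, 0, 0], [0, 0, 0, 0.01, 0, 0, 0], [0, 0, 0, 0, 0, 0, 0], [0, 0, 0, 0, 0, 0, 0], [0, 0, 0, 0, 0, 0, 0]]])

```text
clock: 18.5
position: [0.5847, 0.2118, 0.0514]
ee_rot: [0.682, 0.732, -0.001, 0.001]
ft_force: [1.5, -11.3, 2.3]
grip_width: 0.001
grasp_force: 5.9
```

send_rows(plan=[[[0, 0, 0, 0.008, 0, 0, 0], [0, 0, 0, 0.008, 0, 0, 0], [0, 0, 0, 0, 0, 0, 0], [0, 0, 0, 0, 0, 0, 0], [0, 0, 0, 0, 0, 0, 0], [0, 0, 0, 0, 0, 0, 0]]])

```text
clock: 19.0
position: [0.5845, 0.2147, 0.0514]
ee_rot: [0.682, 0.732, -0.001, 0.001]
ft_force: [0.5, -12.0, 2.6]
grip_width: -0.001
grasp_force: 6.3
```

```bash
python3 -c "
from h import *
st(); print(bx(get_obs()['position']))
im=optics.camera('side'); cv2.imwrite('pics/s7.png',cv2.resize(im[100:220,260:400,::-1],(700,600),interpolation=cv2.INTER_CUBIC))"
```

```text
t 19.0 p [0.5845 0.2147 0.0514] toolY deg 4.04 z [-0.    -0.003 -1.   ] F [  0.5 -12.    2.6] grip -0.001 6.3 q [-0.69  0.52  0.34  1.68 -0.2   0.98 -0.21]
[20.68546299 16.29269851]
```

View pics/s7.png

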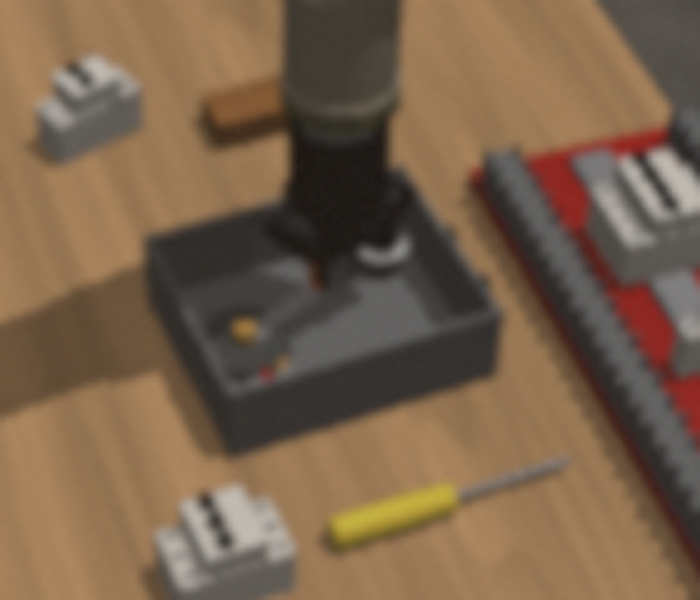

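send_rows(plan=[[[0, 0, 0, 0.005, 0, 0, 0], [0, 0, 0, 0, 0, 0, 0], [0, 0, 0, 0, 0, 0, 0], [0, 0, 0, 0, 0, 0, 0], [0, 0, 0, 0, 0, 0, 0], [0, 0, 0, 0, 0, 0, 0]]])

```text
clock: 19.55
position: [0.5844, 0.2156, 0.0513]
ee_rot: [0.682, 0.732, -0.001, 0.001]
ft_force: [0.5, -12.9, 2.6]
grip_width: 0.005
grasp_force: 6.4
```

```bash
python3 -c "
from h import *
st(); print(bx(get_obs()['position']))
f=get_obs()['ft_force']
from workcell import job
if abs(f[1])<18 and abs(f[1])>9: print(job.hand_in())"
```

```text
t 19.55 p [0.5844 0.2156 0.0513] toolY deg 4.04 z [-0.    -0.004 -1.   ] F [  0.5 -12.9   2.6] grip 0.005 6.4 q [-0.7   0.52  0.34  1.68 -0.2   0.98 -0.21]
[20.65934346 17.19065797]
the job is handed in; nothing more can be done
None
```

Job handed in at 19.6 s: the lid lies knob-up, centred on the mat to within about 1 mm, and the fingers hold the roller with a push of about 13 N at an estimated 0.75 rad of its 0.80 swing (worked out from finger travel and force, not read directly).

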